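# Set the swing flags on the sachet rack

### The arm

A 6-joint arm with a two-finger parallel gripper is mounted at the origin on a cart in front of the work surface, level with it; the furniture and walls round the work are solid. World frame = base frame: x ahead of the robot, y to its left, z up, the work surface at z = 0. Lengths are in m, angles in rad, forces in N, time in s.
With the tool pointing down it reaches from about 0.35 to 0.775 m from the base axis. Payload 5.5 kg.
Tool frame: the origin (TCP) lies at the very end of the fingers, on their centre line; the grasp point (between the pads) lies 19 mm behind it (r.pinch_z is the distance from the TCP to the grasp point, in m); z points along the fingers, y is the direction in which the jaws open and shut (so a half turn about z gives the same grasp; the last joint's range is limited). The gripper opens to 85 mm and grips with 20 to 120 N. Pads are 22 mm wide; open, the fingers measure 114 mm over their backs; the gripper's body (76 mm by 85 mm) begins 54 mm behind the grasp point. The pads swing forward as they close: fully open they stand 13 mm farther back than shut.
Start: joints at [-1.432, 0.313, 0.046, 1.304, 0, 1.431], TCP at [0.158, -0.553, 0.231] pointing down, gripper open.
Joint ranges: [-2.76, 2.76], [-0.86, 1.69], [-1.03, 1.26], [-2.2, 2.34], [-1.47, 1.5], [-3.14, 3.14]. Speed limits (rad/s): [2.57, 2.57, 3.14, 3.14, 3.14, 3.14].

### API

Orientations are given as a rotation vector (axis times angle).
In Python, from rig import r gives the robot as it stands.
- The arm moves only by the tool send_rows, never from a script. Its argument "commands" is a list of rows, each an object of numbers: "dx", "dy", "dz": the shift along the tool's x, y, z in m; "twist": the turn about the tool's z in degrees; "grip": the opening, from -1 (shut) to 1 (fully open), so that 0 is half open. A call has exactly 5 rows; each row shifts and turns the commanded pose from where the row before left it, along the tool's axes as they then stand; what a row does not reach is not made up. A row lasts 1/10 s, in which the tool goes at most 50 mm and 8.59 degrees, less where a joint would pass 70% of its speed; a pose out of reach is approached as far as the arm can. A call with a gripper value outside its range is refused whole. The fingers move at their own pace and stop on an object; "newtons" is the grip in N (left out, the last holds). Time passes only in rows, so rows that do not move let the fingers close, or fill a call up. It gives the time, the measured TCP pose, the force and the opening at its end, in the units of the state.
- r.get_obs(): the state, without advancing time (a new reading comes with each control period).
- r.get_image(name): name is "scene" or "top" or "wrist"; returns a dict with "image" (480x640x3 uint8, red, green, blue), "mtx" (3x3 intrinsics, pixels), "R" (3x3) and "t" (3): a world point X has camera coordinates R X + t. Camera axes: x right, y down, z forward; pixel columns grow to the right and rows downward; lengths in m; the calibration is good to about 2 mm. A picture is of the moment at which its call begins. There is no depth.
- r.close_job(): hands the job in, once; it reports no verdict.
The state is a dict: "time_s": time; "qpos": joint angles; "dq": joint speeds; "tau": joint torques, N m; "eef_pos": TCP position; "tcp_rot": TCP orientation; "wrist_force": force on the tool from outside, world axes, zero at the start; "wrist_torque": the same for the moment, N m; "grip_width": finger opening in m.
Only numpy, scipy, OpenCV 4.12 (cv2) and the standard library are available. Lean on these libraries where they do the work, as an engineer would, in place of code of your own. Each camera call takes 0.05 s, during which the arm holds its last target.

### The job

Set the swing flags on the sachet rack so that only the lanes whose trays are full (two sachets, one on the other, standing above the rim) show you the disc, and the lanes with one sachet or none show you the bar. Gently push each tag that is wrong round its post with a fingertip until it is fully over against its stop; do not pinch or lift anything, and leave the sachets and the other things on the bench where they are.

Things in the scene. Friction and masses are not known exactly. Their poses are not given: they have to be found in the camera images.
- rack: Fixed aluminium rack, 444 mm wide, 168 mm deep: four side-by-side lanes (pitch 108 mm) for trays, and along the front a 20 mm high rail with a swing flag on each lane's centre line. Origin on the worktop under the middle of the flag row; x points away from the robot into the lanes, y along the rail to the robot's left. Trays lie at x = 20 to 145 mm, rims 35 and sachets at most 52 mm above the worktop.
- flag_a: Swing flag fixed on the rail, one per lane (which lane varies): 10 mm upright post with a hinged steel tag. Origin on the rail top (20 mm above the worktop) on the post axis, 82 mm in front of its tray's centre; axes as rack. Tag: 66 to 116 mm above the worktop, 4 mm thick (13 mm sleeve at the post, 6 mm bead at the free edge), reaching 42 mm from the post axis. Post ends 124 mm above the worktop.
- tag_a (a joint): Angle of flag_a's tag about its post, stops at -1.309 and 1.309 rad. 0: sticks out to the robot (rack -x). Near +1.3 it points to the robot's right (rack -y) and shows the black disc; near -1.3 it points left and shows the black bar. Stiff hinge (0.03 N m), stays where left. It turns only through 0: the fingertip starts behind it (lane side) and swings it towards the robot and round.
- flag_b: Swing flag fixed on the rail, one per lane (which lane varies): 10 mm upright post with a hinged steel tag. Origin on the rail top (20 mm above the worktop) on the post axis, 82 mm in front of its tray's centre; axes as rack. Tag: 66 to 116 mm above the worktop, 4 mm thick (13 mm sleeve at the post, 6 mm bead at the free edge), reaching 42 mm from the post axis. Post ends 124 mm above the worktop.
- tag_b (a joint): Angle of flag_b's tag about its post, stops at -1.309 and 1.309 rad. 0: sticks out to the robot (rack -x). Near +1.3 it points to the robot's right (rack -y) and shows the black disc; near -1.3 it points left and shows the black bar. Stiff hinge (0.03 N m), stays where left. It turns only through 0: the fingertip starts behind it (lane side) and swings it towards the robot and round.
- flag_c: Swing flag fixed on the rail, one per lane (which lane varies): 10 mm upright post with a hinged steel tag. Origin on the rail top (20 mm above the worktop) on the post axis, 82 mm in front of its tray's centre; axes as rack. Tag: 66 to 116 mm above the worktop, 4 mm thick (13 mm sleeve at the post, 6 mm bead at the free edge), reaching 42 mm from the post axis. Post ends 124 mm above the worktop.
- tag_c (a joint): Angle of flag_c's tag about its post, stops at -1.309 and 1.309 rad. 0: sticks out to the robot (rack -x). Near +1.3 it points to the robot's right (rack -y) and shows the black disc; near -1.3 it points left and shows the black bar. Stiff hinge (0.03 N m), stays where left. It turns only through 0: the fingertip starts behind it (lane side) and swings it towards the robot and round.
- flag_d: Swing flag fixed on the rail, one per lane (which lane varies): 10 mm upright post with a hinged steel tag. Origin on the rail top (20 mm above the worktop) on the post axis, 82 mm in front of its tray's centre; axes as rack. Tag: 66 to 116 mm above the worktop, 4 mm thick (13 mm sleeve at the post, 6 mm bead at the free edge), reaching 42 mm from the post axis. Post ends 124 mm above the worktop.
- tag_d (a joint): Angle of flag_d's tag about its post, stops at -1.309 and 1.309 rad. 0: sticks out to the robot (rack -x). Near +1.3 it points to the robot's right (rack -y) and shows the black disc; near -1.3 it points left and shows the black bar. Stiff hinge (0.03 N m), stays where left. It turns only through 0: the fingertip starts behind it (lane side) and swings it towards the robot and round.
- tray_a: One of four alike grey plastic trays, 122 x 92 x 26 mm plus a rolled rim, each clipped fast in a lane of the rack. Origin at the centre of the underside, 6 mm above the worktop; axes as the rack. A tray is full when two sachets lie in it, one upon the other, the upper standing wholly above the rim; the others hold one sachet, which lies within the rim, or none.
- tray_b: One of four alike grey plastic trays, 122 x 92 x 26 mm plus a rolled rim, each clipped fast in a lane of the rack. Origin at the centre of the underside, 6 mm above the worktop; axes as the rack. A tray is full when two sachets lie in it, one upon the other, the upper standing wholly above the rim; the others hold one sachet, which lies within the rim, or none.
- tray_c: One of four alike grey plastic trays, 122 x 92 x 26 mm plus a rolled rim, each clipped fast in a lane of the rack. Origin at the centre of the underside, 6 mm above the worktop; axes as the rack. A tray is full when two sachets lie in it, one upon the other, the upper standing wholly above the rim; the others hold one sachet, which lies within the rim, or none.
- tray_d: One of four alike grey plastic trays, 122 x 92 x 26 mm plus a rolled rim, each clipped fast in a lane of the rack. Origin at the centre of the underside, 6 mm above the worktop; axes as the rack. A tray is full when two sachets lie in it, one upon the other, the upper standing wholly above the rim; the others hold one sachet, which lies within the rim, or none.
- sachet_1: Filled white sachet, 105 x 75 x 20 mm, lying flat in one of the trays; origin at the centre of the underside.
- sachet_2: Filled white sachet, 105 x 75 x 20 mm, lying flat in one of the trays; origin at the centre of the underside.
- sachet_3: Filled white sachet, 105 x 75 x 20 mm, lying flat in one of the trays; origin at the centre of the underside.
- sachet_4: Filled white sachet, 105 x 75 x 20 mm, lying flat in one of the trays; origin at the centre of the underside.
- sachet_5: Filled white sachet, 105 x 75 x 20 mm, lying flat in one of the trays; origin at the centre of the underside.
- scoop: Loose metal scoop, 61 x 240 x 30 mm, on the worktop to the right in front of the rack; not part of the job. Origin at the centre of the underside.
- weight_500: Loose check weight, 38 mm across and 52 mm high, on the worktop to the left in front of the rack, beside a smaller one; not part of the job. Origin at the centre of the underside.

How it is judged:
By the outcome, as a careful person would: the job done as asked, in the order asked, and still so for the second after the job is handed in, with the robot touching nothing.
It also fails if it takes over 67 s, if anything falls off the work surface, if the arm or the gripper's body presses on something with over 40 N, if the wrist force passes 120 N, or if a joint passes its speed limit or range.

## Working session

There is one attempt and no reset: what is moved stays moved. The work goes in short steps, Python scripts to look and compute and a tool call to move; the robot and the scene stay as the last step left them, time stands still between calls to the robot, and variables do not carry over. Pictures are saved under pics/ and viewed, and the job is handed in when it is done.

Besides the shell and the picture viewer there is one more tool, called by a JSON object that holds its "name" and its "arguments". send_rows: Moves the arm, as the interface text tells. Its arguments: {"type":"object","properties":{"commands":{"type":"array"},"newtons":{"type":"number"}},"required":["commands"]}

```bash
ls; mkdir -p pics; python3 - <<'E'
from rig import r
import cv2
o=r.get_obs(); print({k:o[k] for k in ['time_s','eef_pos','tcp_rot','grip_width','wrist_force']})
for n in ['scene','top','wrist']:
    d=r.get_image(n); cv2.imwrite(f'pics/{n}0.png',d['image'][:,:,::-1]); print(n,d['mtx'].tolist(),d['R'].round(4).tolist(),d['t'].round(4).tolist())
E
```

```text
pics
{'time_s': 0.0, 'eef_pos': array([ 0.15814472, -0.55229402,  0.2304013 ]), 'tcp_rot': array([-3.10931205e+00, -4.36147017e-01, -3.45680053e-05]), 'grip_width': 0.08552120927653169, 'wrist_force': array([0.73077552, 0.33897424, 0.33121051])}
scene [[538.9085644315935, 0.0, 317.8768797415264], [0.0, 538.9085644315935, 236.11950663444708], [0.0, 0.0, 1.0]] [[0.568, -0.8229, 0.0155], [-0.5439, -0.3894, -0.7433], [0.6177, 0.4138, -0.6687]] [-0.2724, 0.286, 0.9206]
top [[489.2187169543492, 0.0, 324.3377561764784], [0.0, 489.2187169543492, 243.95716414289672], [0.0, 0.0, 1.0]] [[0.005, -0.9997, -0.0228], [-0.9855, -0.0011, -0.1699], [0.1698, 0.0233, -0.9852]] [-0.0248, 0.4676, 0.9026]
wrist [[357.6761951735051, 0.0, 325.10438736082], [0.0, 357.6761951735051, 237.5162592224457], [0.0, 0.0, 1.0]] [[0.2745, -0.9616, -0.0022], [-0.9288, -0.2657, 0.2584], [-0.2491, -0.0689, -0.966]] [-0.5741, -0.0341, 0.3782]
```

View pics/scene0.png

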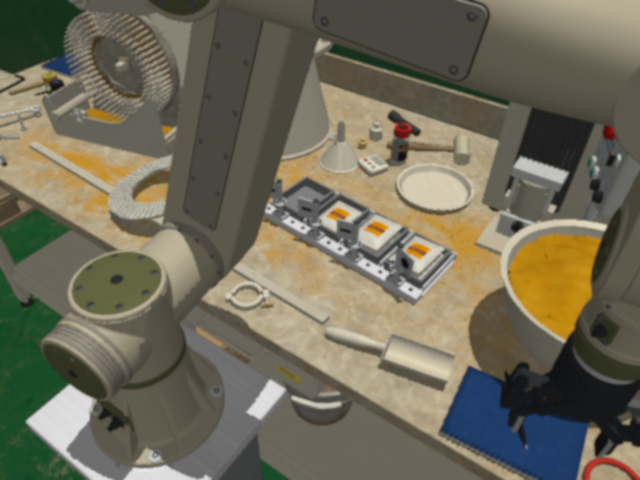

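View pics/top0.png

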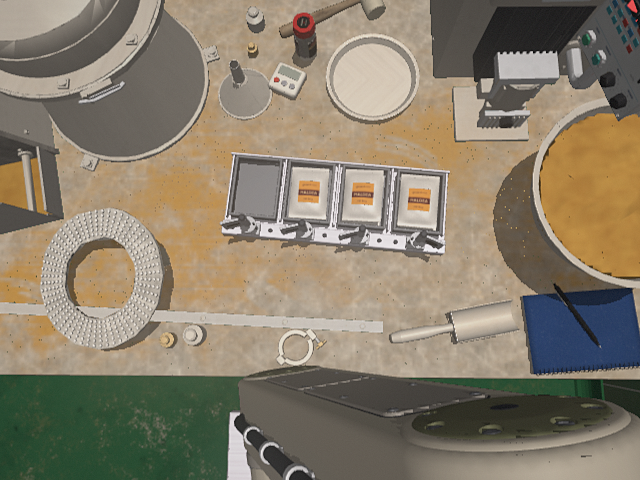

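View pics/wrist0.png

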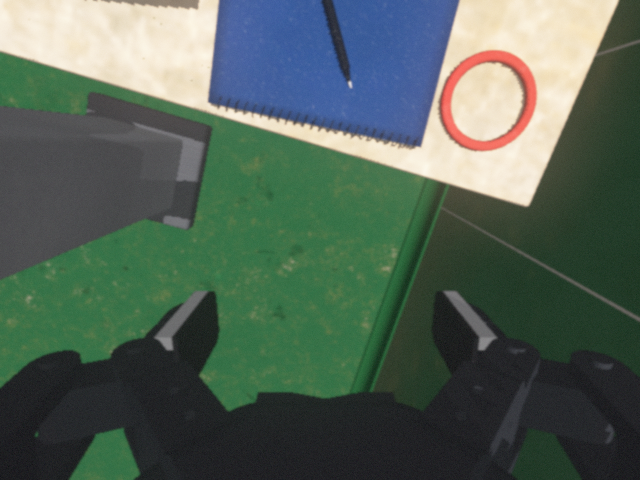

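```bash
python3 - <<'E'
import cv2
a=cv2.imread('pics/top0.png')[145:260,215:455]; cv2.imwrite('pics/top0z.png',cv2.resize(a,None,fx=3.3,fy=3.3,interpolation=cv2.INTER_CUBIC))
a=cv2.imread('pics/scene0.png')[165:310,255:465]; cv2.imwrite('pics/scene0z.png',cv2.resize(a,None,fx=3.8,fy=3.8,interpolation=cv2.INTER_CUBIC))
E
```

```text
(no output)
```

View pics/top0z.png

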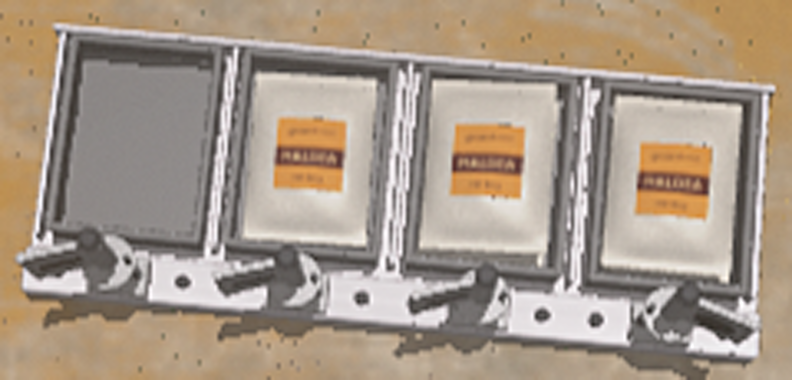

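View pics/scene0z.png

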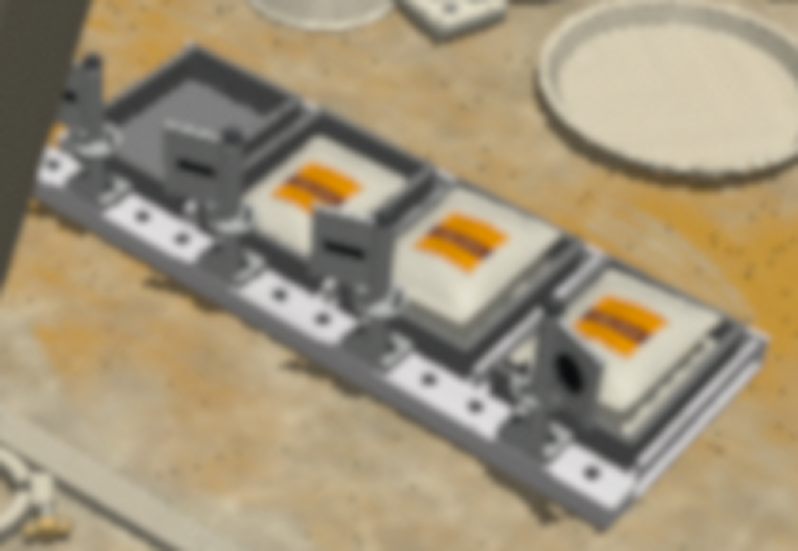

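```bash
cat > h.py <<'E'
import numpy as np,cv2
from rig import r
def P(d): return d['mtx']@np.c_[d['R'],d['t']]
def plane(d,uv,z):
    K,R,t=d['mtx'],d['R'],d['t']; c=-R.T@t
    v=R.T@np.linalg.solve(K,[uv[0],uv[1],1]); return c+v*(z-c[2])/v[2]
def tri(d1,a,d2,b):
    X=cv2.triangulatePoints(P(d1),P(d2),np.float64(a).reshape(2,1),np.float64(b).reshape(2,1)); return (X[:3]/X[3]).ravel()
def proj(d,X):
    p=P(d)@np.r_[X,1]; return p[:2]/p[2]
E
python3 - <<'E'
from h import *
np.set_printoptions(precision=4,suppress=True)
D={n:r.get_image(n) for n in ['scene','top']}
pts={}
for n,(x0,y0,x1,y1) in dict(scene=(255,165,465,310),top=(215,145,455,260)).items():
    im=D[n]['image'];hsv=cv2.cvtColor(im,cv2.COLOR_RGB2HSV)
    m=cv2.inRange(hsv,(8,170,180),(22,255,255)); k=np.zeros_like(m);k[y0:y1,x0:x1]=255;m&=k
    m=cv2.morphologyEx(m,cv2.MORPH_CLOSE,np.ones((7,7)))
    N,l,s,c=cv2.connectedComponentsWithStats(m)
    q=[(c[i],s[i]) for i in range(1,N) if s[i,4]>80]; q=sorted(q,key=lambda a:a[0][0])
    for a in q: print(n,a[0],a[1])
    pts[n]=[a[0] for a in q]
for a,b in zip(pts['scene'],pts['top']): print(tri(D['scene'],a,D['top'],b))
for uv,te in zip([(242.3,217.1),(302.3,223.8),(362.3,227.7),(423.5,233.8)],[(222,224),(281,230.5),(341,235),(443,243.5)]):
    p=plane(D['top'],uv,.124); e=plane(D['top'],te,.116); print(p,e,np.linalg.norm((e-p)[:2]),np.degrees(np.arctan2(*(e-p)[1::-1])))
E
```

```text
scene [337.991  213.4234] [328 209  21  10 111]
scene [376.3179 227.8146] [366 222  21  13 151]
scene [417.75   250.2394] [407 243  22  16 188]
scene [454.7786 237.2512] [431 220  34  37 402]
[0.5013 0.1205 0.124 ] [0.4905 0.1582 0.116 ] 0.03913920206727598 106.02330750670983
[0.4892 0.0137 0.124 ] [0.4787 0.0521 0.116 ] 0.039772568149686396 105.26608348287691
[ 0.4822 -0.092   0.124 ] [ 0.4706 -0.0546  0.116 ] 0.03910144651835526 107.19609195598142
[ 0.4713 -0.1988  0.124 ] [ 0.4555 -0.2339  0.116 ] 0.03847568052574106 -114.24229792555418
```

```bash
python3 - <<'E'
from h import *
np.set_printoptions(precision=4,suppress=True)
D={n:r.get_image(n) for n in ['scene','top']}
pts={}
for n,(x0,y0,x1,y1),T in [('scene',(300,195,450,275),(5,120,60)),('top',(290,165,440,220),(5,110,60))]:
    im=D[n]['image'];hsv=cv2.cvtColor(im,cv2.COLOR_RGB2HSV)
    m=cv2.inRange(hsv,T,(22,255,255))|cv2.inRange(hsv,(0,60,20),(22,255,120)); k=np.zeros_like(m);k[y0:y1,x0:x1]=255;m&=k
    m=cv2.morphologyEx(m,cv2.MORPH_CLOSE,np.ones((5,5)))
    N,l,s,c=cv2.connectedComponentsWithStats(m)
    q=[(c[i],s[i]) for i in range(1,N) if s[i,4]>80]; q=sorted(q,key=lambda a:a[0][0])
    out=[]
    for a in q:
        i=[j for j in range(N) if (s[j]==a[1]).all()][0]
        cs,_=cv2.findContours((l==i).astype('uint8'),0,1); ct=cv2.minAreaRect(max(cs,key=cv2.contourArea))
        print(n,a[0],a[1],ct); out.append(a[0])
    pts[n]=out
for a,b in zip(pts['scene'],pts['top']): print(tri(D['scene'],a,D['top'],b))
print(r.get_obs()['time_s'])
E
```

```text
scene [338.0909 213.6303] [327 208  23  13 165] ((338.1999816894531, 214.10000610351562), (19.230182647705078, 12.521980285644531), 26.56505012512207)
scene [376.2189 227.7313] [365 221  23  15 201] ((376.0, 227.99996948242188), (14.534341812133789, 18.00522804260254), 49.398704528808594)
scene [417.6789 249.8899] [407 243  23  16 218] ((417.8000183105469, 249.89999389648438), (20.124614715576172, 13.41640853881836), 26.56505012512207)
scene [428.2065 218.6817] [399 195  51  48 867] ((423.92474365234375, 218.73052978515625), (62.11914825439453, 30.264169692993164), 18.083446502685547)
top [308.5242 191.2517] [298 181  22  22 433] ((308.55059814453125, 191.190673828125), (20.584835052490234, 20.896726608276367), 3.5763344764709473)
top [362.5421 193.3052] [352 183  22  22 439] ((362.55584716796875, 193.21826171875), (20.661643981933594, 21.017879486083984), 4.085616588592529)
top [418.6932 199.2605] [408 188  23  23 453] ((418.73602294921875, 199.19541931152344), (21.445362091064453, 21.089126586914062), 4.085616588592529)
[0.5753 0.009  0.0299]
[ 0.5663 -0.0972  0.0465]
[ 0.5541 -0.2055  0.0476]
0.35
```

{"name": "send_rows", "arguments": {"commands": [{"twist": 7.2, "grip": -1}, {"twist": 7.2, "grip": -1}, {"twist": 7.2, "grip": -1}, {"dz": -0.02, "grip": -1}, {"grip": -1}], "newtons": 20}}

```text
schema error: expected keys dx, dy, dz, twist, grip
```

{"name": "send_rows", "arguments": {"commands": [{"dx": 0, "dy": 0, "dz": 0, "twist": 7.2, "grip": -1}, {"dx": 0, "dy": 0, "dz": 0, "twist": 7.2, "grip": -1}, {"dx": 0, "dy": 0, "dz": 0, "twist": 7.2, "grip": -1}, {"dx": 0, "dy": 0, "dz": -0.02, "twist": 0, "grip": -1}, {"dx": 0, "dy": 0, "dz": 0, "twist": 0, "grip": -1}], "newtons": 20}}

```text
time_s: 0.85
eef_pos: [0.1584, -0.5539, 0.2534]
tcp_rot: [3.134, -0.154, 0.001]
wrist_force: [-0.4, -0.5, -0.7]
grip_width: 0.0125
```

{"name": "send_rows", "arguments": {"commands": [{"dx": 0.018, "dy": -0.04, "dz": 0, "twist": 0, "grip": -1}, {"dx": 0.018, "dy": -0.04, "dz": 0, "twist": 0, "grip": -1}, {"dx": 0.018, "dy": -0.04, "dz": 0, "twist": 0, "grip": -1}, {"dx": 0.018, "dy": -0.04, "dz": 0, "twist": 0, "grip": -1}, {"dx": 0.018, "dy": -0.04, "dz": 0, "twist": 0, "grip": -1}]}}

```text
time_s: 1.35
eef_pos: [0.2679, -0.3611, 0.2508]
tcp_rot: [3.138, -0.155, 0.0]
wrist_force: [0.4, 0.1, 0.9]
grip_width: 0.0001
```

{"name": "send_rows", "arguments": {"commands": [{"dx": 0.018, "dy": -0.04, "dz": 0, "twist": 0, "grip": -1}, {"dx": 0.018, "dy": -0.04, "dz": 0, "twist": 0, "grip": -1}, {"dx": 0.018, "dy": -0.04, "dz": 0, "twist": 0, "grip": -1}, {"dx": 0.018, "dy": -0.04, "dz": 0, "twist": 0, "grip": -1}, {"dx": 0.018, "dy": -0.04, "dz": 0, "twist": 0, "grip": -1}]}}

```text
time_s: 1.85
eef_pos: [0.3772, -0.1708, 0.251]
tcp_rot: [3.137, -0.154, 0.001]
wrist_force: [1.1, -1.3, -0.1]
grip_width: 0.0001
```

{"name": "send_rows", "arguments": {"commands": [{"dx": 0.018, "dy": -0.04, "dz": 0, "twist": 0, "grip": -1}, {"dx": 0.018, "dy": -0.04, "dz": 0, "twist": 0, "grip": -1}, {"dx": 0, "dy": 0, "dz": 0, "twist": 0, "grip": -1}, {"dx": 0, "dy": 0, "dz": 0, "twist": 0, "grip": -1}, {"dx": 0, "dy": 0, "dz": 0, "twist": 0, "grip": -1}]}}

```text
time_s: 2.35
eef_pos: [0.4199, -0.0967, 0.251]
tcp_rot: [3.137, -0.155, -0.001]
wrist_force: [0.4, 0.1, -0.6]
grip_width: -0.0001
```

```bash
python3 - <<'E'
from h import *
np.set_printoptions(precision=4,suppress=True)
o=r.get_obs(); print(o['time_s'],o['eef_pos'],o['tcp_rot'],o['qpos'],o['grip_width'],o['wrist_force'])
d=r.get_image('wrist'); cv2.imwrite('pics/wrist1.png',d['image'][:,:,::-1]); np.savez('w1.npz',**d)
print(-d['R'].T@d['t'])
E
```

```text
2.35 [ 0.4199 -0.0967  0.251 ] [ 3.1375 -0.1547 -0.0006] [-0.4129  0.0283 -0.252   1.2908 -0.0004  2.8273] -5.311513263916521e-05 [ 0.3904  0.1372 -0.5863]
[ 0.4841 -0.1035  0.3933]
```

View pics/wrist1.png

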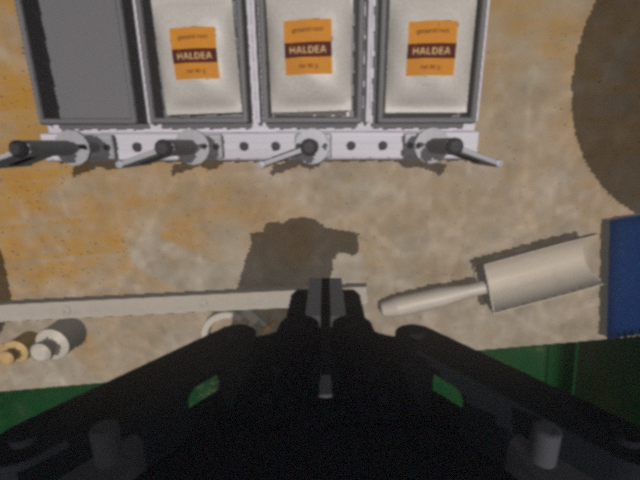

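```bash
python3 - <<'E'
from h import *
np.set_printoptions(precision=4,suppress=True)
d=dict(np.load('w1.npz'))
a=d['image'][110:190,:,::-1]
cv2.imwrite('pics/w1a.png',cv2.resize(a[:,0:240],None,fx=3.3,fy=3.3,interpolation=cv2.INTER_CUBIC))
cv2.imwrite('pics/w1b.png',cv2.resize(a[:,250:510],None,fx=3,fy=3,interpolation=cv2.INTER_CUBIC))
E
```

```text
(no output)
```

View pics/w1a.png

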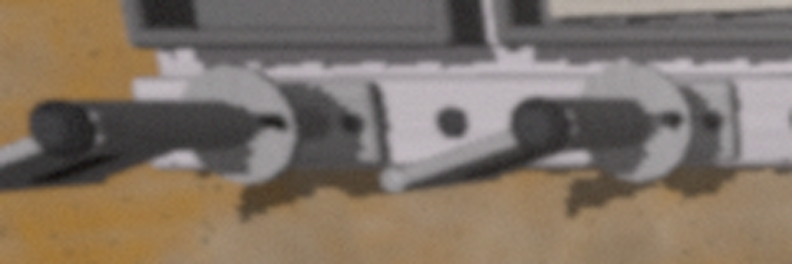

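View pics/w1b.png

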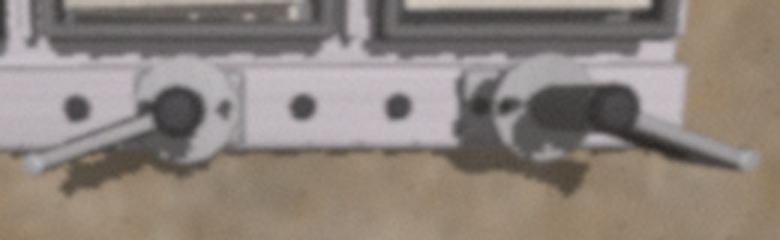

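```bash
python3 - <<'E'
from h import *
np.set_printoptions(precision=4,suppress=True)
d=dict(np.load('w1.npz'))
p=[plane(d,u,.124) for u in [(18.8,148.8),(164.2,147.6),(309.3,147.3),(454.7,145.7)]]
e=[None]+[plane(d,u,.116) for u in [(119.7,165.2),(261.3,164.3),(499.3,163)]]
y=(p[0]-p[3]);yaw=np.arctan2(-y[0],y[1]);print('yaw',np.degrees(yaw),np.linalg.norm(y)/3)
for a,b in zip(p,e):
    if b is None: print(a);continue
    v=(b-a)[:2]; print(a,b,np.linalg.norm(v),np.degrees(np.arctan2(v[1],v[0])-yaw-np.pi)%360)
E
```

```text
yaw -5.290889378016131 0.10614699943509485
[0.5012 0.1198 0.124 ]
[0.4915 0.0139 0.124 ] [0.4823 0.0539 0.116 ] 0.041050828360119404 288.2540612175752
[ 0.4812 -0.0916  0.124 ] [ 0.4723 -0.0535  0.116 ] 0.03912171723462679 288.49575901462157
[ 0.4718 -0.1972  0.124 ] [ 0.4553 -0.2337  0.116 ] 0.04001996792865383 70.91084623527234
```

```bash
python3 - <<'E'
import numpy as np
for t in list(range(-75,76,15))+[78,80]:
    a=np.radians(t); d=np.array([-np.cos(a),-np.sin(a)]); dp=np.array([np.sin(a),-np.cos(a)])
    hx,hy=.011,.0145; s=hx*abs(dp[0])+hy*abs(dp[1])+.002
    c=np.array([np.sign(dp[0])*hx,np.sign(dp[1])*hy])
    rho=.031-.007*t/75
    p=rho*d-s*dp
    gap=np.maximum(np.abs(p)-[hx,hy],0)
    print(t,(p*1000).round(1),'contact r',((rho+c@d)*1000).round(1),'postgap',(np.hypot(*gap)*1000-6.5).round(1))
E
```

```text
-75 [ 6.  40.9] contact r 26.8 postgap 19.9
-60 [-2.  41.1] contact r 29.5 postgap 20.1
-45 [-10.7  39.1] contact r 32.7 postgap 18.1
-30 [-19.2  34.3] contact r 36.1 postgap 14.9
-15 [-26.4  26.6] contact r 39.3 postgap 13.1
0 [-31.   16.5] contact r 31.0 postgap 13.6
15 [-33.5  10.5] contact r 22.7 postgap 16.0
30 [-34.5   3.3] contact r 25.9 postgap 17.0
45 [-33.1  -4.8] contact r 29.3 postgap 15.6
60 [-29.  -12.6] contact r 32.5 postgap 11.5
75 [-22.  -18.9] contact r 35.2 postgap 5.4
78 [-20.4 -19.9] contact r 35.6 postgap 4.3
80 [-19.2 -20.5] contact r 35.9 postgap 3.7
```

{"name": "send_rows", "arguments": {"commands": [{"dx": 0.027, "dy": -0.018, "dz": 0, "twist": 0, "grip": -1}, {"dx": 0.027, "dy": -0.018, "dz": 0, "twist": 0, "grip": -1}, {"dx": 0.027, "dy": -0.018, "dz": 0, "twist": 0, "grip": -1}, {"dx": 0, "dy": 0, "dz": 0.04, "twist": 0, "grip": -1}, {"dx": 0, "dy": 0, "dz": 0.04, "twist": 0, "grip": -1}]}}

```text
time_s: 2.9
eef_pos: [0.508, -0.0522, 0.1712]
tcp_rot: [3.137, -0.157, 0.006]
wrist_force: [-0.2, -0.5, -0.5]
grip_width: 0.0001
```

```bash
python3 - <<'E'
from h import *
np.set_printoptions(precision=4,suppress=True)
o=r.get_obs(); print(o['eef_pos'],o['qpos'])
for n in ['wrist','top']:
    d=r.get_image(n); im=d['image'][:,:,::-1].copy()
    if n=='top': im=cv2.resize(im[140:260,210:460],None,fx=3,fy=3,interpolation=cv2.INTER_CUBIC)
    cv2.imwrite(f'pics/{n}2.png',im)
E
```

```text
[ 0.508  -0.0522  0.1712] [-0.2596  0.2132 -0.2367  1.1169 -0.0002  2.9821]
```

View pics/wrist2.png

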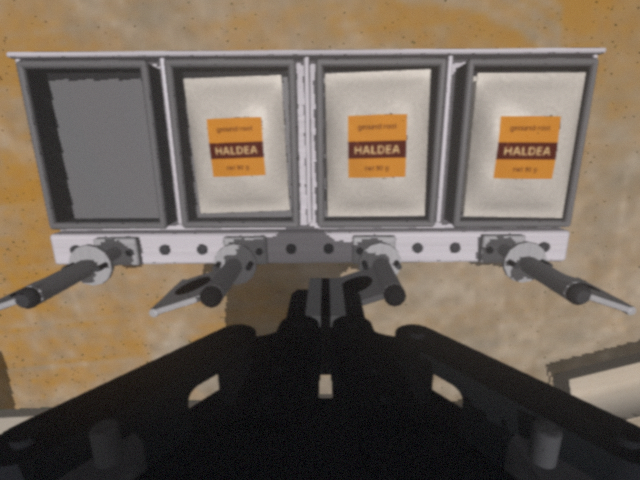

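View pics/top2.png

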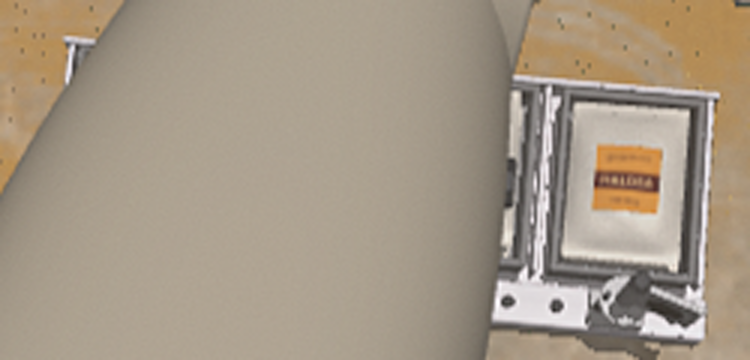

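{"name": "send_rows", "arguments": {"commands": [{"dx": 0, "dy": -0.001, "dz": 0.025, "twist": 0, "grip": -1}, {"dx": 0, "dy": 0, "dz": 0.024, "twist": 0, "grip": -1}, {"dx": 0, "dy": 0, "dz": 0.024, "twist": 0, "grip": -1}, {"dx": 0, "dy": 0, "dz": 0, "twist": 0, "grip": -1}, {"dx": 0, "dy": 0, "dz": 0, "twist": 0, "grip": -1}]}}

```text
time_s: 3.5
eef_pos: [0.5067, -0.0506, 0.0999]
tcp_rot: [3.137, -0.157, 0.001]
wrist_force: [0.9, -0.2, -0.3]
grip_width: -0.0001
```

```bash
python3 - <<'E'
from h import *
np.set_printoptions(precision=4,suppress=True)
o=r.get_obs(); print(o['time_s'],o['eef_pos'],o['tcp_rot'],o['wrist_force'])
for n in ['wrist','scene']:
    d=r.get_image(n); im=d['image'][:,:,::-1].copy()
    if n=='scene': im=cv2.resize(im[165:310,255:465],None,fx=3,fy=3,interpolation=cv2.INTER_CUBIC)
    cv2.imwrite(f'pics/{n}3.png',im)
    if n=='wrist': np.savez('w3.npz',**d)
E
```

```text
3.5 [ 0.5067 -0.0506  0.0999] [ 3.1373 -0.1568  0.0015] [ 0.8793 -0.1771 -0.2693]
```

View pics/wrist3.png

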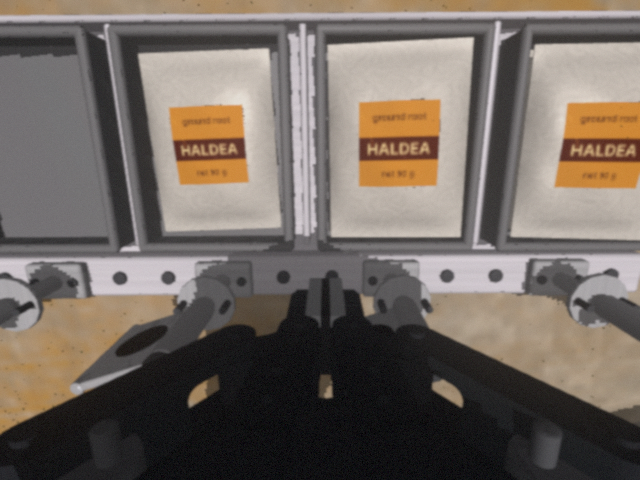

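View pics/scene3.png

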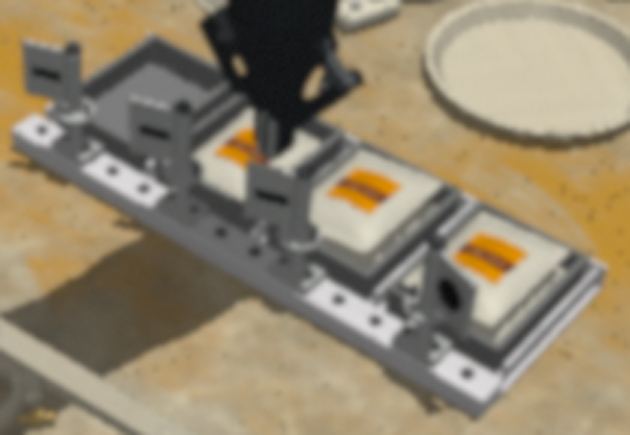

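{"name": "send_rows", "arguments": {"commands": [{"dx": -0.005, "dy": 0.001, "dz": 0.003, "twist": 0, "grip": -1}, {"dx": -0.005, "dy": 0.001, "dz": 0, "twist": 0, "grip": -1}, {"dx": -0.004, "dy": 0, "dz": 0, "twist": 0, "grip": -1}, {"dx": -0.004, "dy": 0, "dz": 0, "twist": 0, "grip": -1}, {"dx": -0.004, "dy": 0, "dz": 0, "twist": 0, "grip": -1}]}}

```text
time_s: 4.1
eef_pos: [0.4842, -0.0496, 0.0956]
tcp_rot: [3.137, -0.154, 0.002]
wrist_force: [1.4, -0.5, 0.7]
grip_width: -0.0002
```

{"name": "send_rows", "arguments": {"commands": [{"dx": -0.004, "dy": 0, "dz": 0, "twist": 0, "grip": -1}, {"dx": -0.004, "dy": 0.001, "dz": 0, "twist": 0, "grip": -1}, {"dx": -0.004, "dy": 0.002, "dz": 0, "twist": 0, "grip": -1}, {"dx": -0.004, "dy": 0.002, "dz": 0, "twist": 0, "grip": -1}, {"dx": -0.003, "dy": 0.003, "dz": 0, "twist": 0, "grip": -1}]}}

```text
time_s: 4.6
eef_pos: [0.464, -0.0555, 0.0952]
tcp_rot: [-3.138, 0.154, 0.0]
wrist_force: [1.1, 0.6, -0.2]
grip_width: 0.0001
```

```bash
cat > s.py <<'E'
from h import *
import sys
np.set_printoptions(precision=4,suppress=True)
o=r.get_obs(); v=o['eef_pos']-[.482,-.0915,0]
print(o['time_s'],o['eef_pos'],o['wrist_force'],'rel',1000*(v[0]*.9952-v[1]*.0976),1000*(.0976*v[0]+.9952*v[1]), o['qpos'][5])
n=sys.argv[1]
w=[cv2.resize(r.get_image('scene')['image'][165:310,255:465,::-1],None,fx=2.6,fy=2.6,interpolation=cv2.INTER_CUBIC)]
cv2.imwrite(f'pics/s{n}.png',w[0])
E
python3 s.py 4
```

```text
4.6 [ 0.464  -0.0555  0.0952] [ 1.1261  0.5514 -0.2089] rel -21.398215054444357 34.11610595092925 2.948543109455499
```

View pics/s4.png

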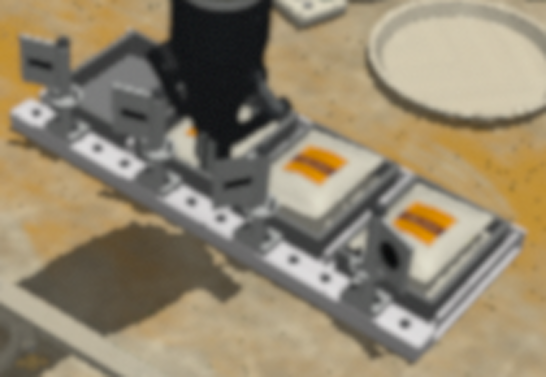

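{"name": "send_rows", "arguments": {"commands": [{"dx": -0.003, "dy": 0.003, "dz": 0, "twist": 0, "grip": -1}, {"dx": -0.002, "dy": 0.003, "dz": 0, "twist": 0, "grip": -1}, {"dx": -0.002, "dy": 0.004, "dz": 0, "twist": 0, "grip": -1}, {"dx": -0.002, "dy": 0.004, "dz": 0, "twist": 0, "grip": -1}, {"dx": -0.001, "dy": 0.004, "dz": 0, "twist": 0, "grip": -1}]}}

```text
time_s: 5.15
eef_pos: [0.4531, -0.0729, 0.0954]
tcp_rot: [3.138, -0.154, 0.002]
wrist_force: [2.8, 0.7, -0.3]
grip_width: 0.0001
```

{"name": "send_rows", "arguments": {"commands": [{"dx": -0.001, "dy": 0.003, "dz": 0, "twist": 0, "grip": -1}, {"dx": -0.001, "dy": 0.003, "dz": 0, "twist": 0, "grip": -1}, {"dx": -0.001, "dy": 0.004, "dz": 0, "twist": 0, "grip": -1}, {"dx": 0, "dy": 0.004, "dz": 0, "twist": 0, "grip": -1}, {"dx": 0.001, "dy": 0.004, "dz": 0, "twist": 0, "grip": -1}]}}

```text
time_s: 5.65
eef_pos: [0.4486, -0.0903, 0.0951]
tcp_rot: [-3.138, 0.154, 0.001]
wrist_force: [0.4, 0.8, -0.4]
grip_width: 0.0004
```

```bash
python3 s.py 5
```

```text
5.65 [ 0.4486 -0.0903  0.0951] [ 0.3536  0.8449 -0.3501] rel -33.3773476595886 -2.057220669290812 2.8654546108987646
```

View pics/s5.png

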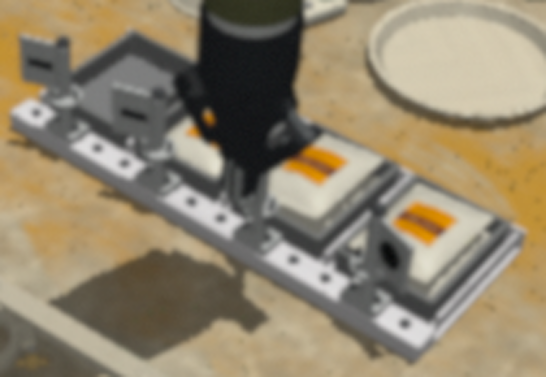

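{"name": "send_rows", "arguments": {"commands": [{"dx": 0.001, "dy": 0.004, "dz": 0, "twist": 0, "grip": -1}, {"dx": 0.0015, "dy": 0.004, "dz": 0, "twist": 0, "grip": -1}, {"dx": 0.002, "dy": 0.003, "dz": 0, "twist": 0, "grip": -1}, {"dx": 0.002, "dy": 0.002, "dz": 0, "twist": 0, "grip": -1}, {"dx": 0.002, "dy": 0.002, "dz": 0, "twist": 0, "grip": -1}]}}

```text
time_s: 6.2
eef_pos: [0.4561, -0.106, 0.0952]
tcp_rot: [-3.138, 0.154, 0.0]
wrist_force: [-1.0, 1.4, 0.7]
grip_width: -0.0002
```

```bash
python3 s.py 6
```

```text
6.2 [ 0.4561 -0.106   0.0952] [-1.0434  1.421   0.6532] rel -24.402484147648924 -17.006026172519142 2.8397023583084624
```

View pics/s6.png

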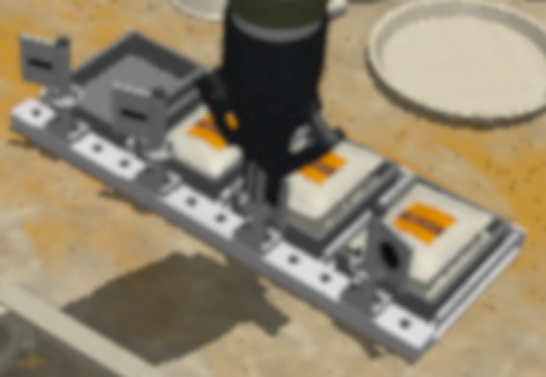

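{"name": "send_rows", "arguments": {"commands": [{"dx": 0.001, "dy": 0.001, "dz": 0, "twist": 0, "grip": -1}, {"dx": 0.001, "dy": 0.001, "dz": 0, "twist": 0, "grip": -1}, {"dx": 0.0005, "dy": 0.001, "dz": 0, "twist": 0, "grip": -1}, {"dx": 0, "dy": 0, "dz": 0, "twist": 0, "grip": -1}, {"dx": 0, "dy": 0, "dz": 0, "twist": 0, "grip": -1}]}}

```text
time_s: 6.75
eef_pos: [0.4582, -0.1092, 0.0953]
tcp_rot: [3.137, -0.154, 0.0]
wrist_force: [-0.9, 0.7, -0.6]
grip_width: 0.0
```

{"name": "send_rows", "arguments": {"commands": [{"dx": 0.001, "dy": 0, "dz": 0, "twist": 0, "grip": -1}, {"dx": 0.001, "dy": 0, "dz": 0, "twist": 0, "grip": -1}, {"dx": 0, "dy": 0, "dz": 0, "twist": 0, "grip": -1}, {"dx": 0, "dy": 0, "dz": 0, "twist": 0, "grip": -1}, {"dx": 0, "dy": 0, "dz": 0, "twist": 0, "grip": -1}]}}

```text
time_s: 7.25
eef_pos: [0.4603, -0.1094, 0.0953]
tcp_rot: [3.138, -0.154, 0.0]
wrist_force: [-0.6, 1.1, 0.6]
grip_width: 0.0002
```

```bash
python3 s.py 7; python3 - <<'E'
from h import *
d=r.get_image('wrist'); im=d['image'][:,:,::-1]; np.savez('w7.npz',**d)
cv2.imwrite('pics/wrist7.png',im)
cv2.imwrite('pics/wrist7z.png',cv2.resize(im[230:400,250:490],None,fx=3.3,fy=3.3,interpolation=cv2.INTER_CUBIC))
E
```

```text
7.25 [ 0.4603 -0.1094  0.0953] [-0.6091  1.1223  0.5581] rel -19.8493540531977 -19.921344258369277 2.8366441713133876
```

View pics/wrist7z.png

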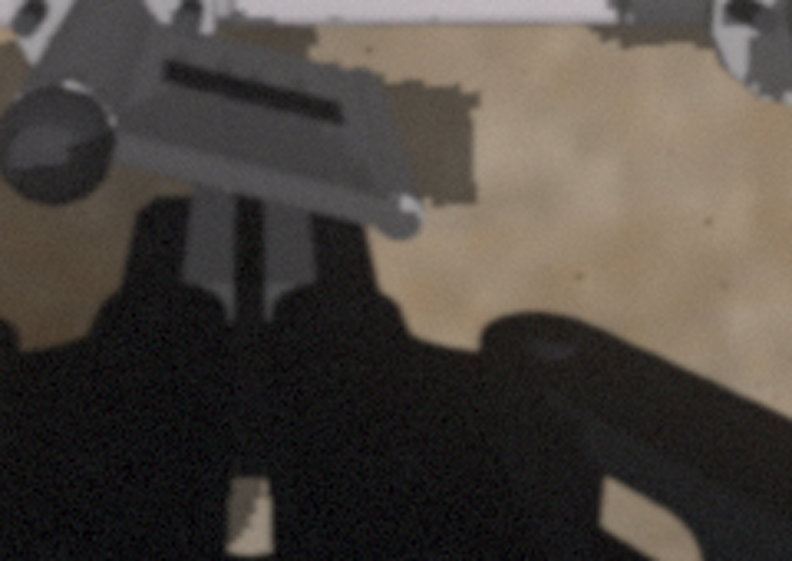

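View pics/s7.png

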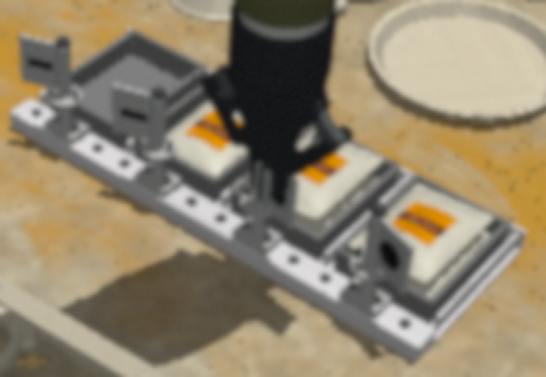

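```bash
python3 - <<'E'
from h import *
np.set_printoptions(precision=4,suppress=True)
d=dict(np.load('w7.npz'))
a=plane(d,(266.7,273.3),.124)
for pb in [(372.1,296.1),(371,299)]:
    b=plane(d,pb,.116); v=(b-a)[:2]
    print(a,b,np.linalg.norm(v),(np.degrees(np.arctan2(v[1],v[0]))+5.4-180)%360)
E
```

```text
[ 0.4836 -0.0922  0.124 ] [ 0.468  -0.1279  0.116 ] 0.0389470086880202 71.85602995597588
[ 0.4836 -0.0922  0.124 ] [ 0.4669 -0.1274  0.116 ] 0.03897280357659877 70.06784488391759
```

{"name": "send_rows", "arguments": {"commands": [{"dx": 0.001, "dy": 0.0005, "dz": 0, "twist": 0, "grip": -1}, {"dx": 0, "dy": 0, "dz": 0, "twist": 0, "grip": -1}, {"dx": 0, "dy": 0, "dz": 0, "twist": 0, "grip": -1}, {"dx": 0, "dy": 0, "dz": 0, "twist": 0, "grip": -1}, {"dx": 0, "dy": 0, "dz": 0, "twist": 0, "grip": -1}]}}

```text
time_s: 7.85
eef_pos: [0.4606, -0.1096, 0.0952]
tcp_rot: [-3.137, 0.154, 0.002]
wrist_force: [-5.0, 2.4, 2.4]
grip_width: 0.0
```

{"name": "send_rows", "arguments": {"commands": [{"dx": 0.001, "dy": 0.0005, "dz": 0, "twist": 0, "grip": -1}, {"dx": 0, "dy": 0, "dz": 0, "twist": 0, "grip": -1}, {"dx": 0, "dy": 0, "dz": 0, "twist": 0, "grip": -1}, {"dx": 0, "dy": 0, "dz": 0, "twist": 0, "grip": -1}, {"dx": 0, "dy": 0, "dz": 0, "twist": 0, "grip": -1}]}}

```text
time_s: 8.35
eef_pos: [0.4607, -0.1097, 0.0951]
tcp_rot: [-3.137, 0.154, 0.004]
wrist_force: [-7.4, 3.1, 5.9]
grip_width: 0.0
```

{"name": "send_rows", "arguments": {"commands": [{"dx": -0.004, "dy": -0.001, "dz": 0, "twist": 0, "grip": -1}, {"dx": -0.01, "dy": -0.002, "dz": 0, "twist": 0, "grip": -1}, {"dx": -0.015, "dy": 0, "dz": 0, "twist": 0, "grip": -1}, {"dx": -0.02, "dy": 0, "dz": -0.02, "twist": 0, "grip": -1}, {"dx": -0.015, "dy": 0, "dz": -0.03, "twist": 0, "grip": -1}]}}

```text
time_s: 8.85
eef_pos: [0.3965, -0.1006, 0.1444]
tcp_rot: [-3.137, 0.154, 0.004]
wrist_force: [0.4, -1.3, 0.2]
grip_width: -0.0
```

{"name": "send_rows", "arguments": {"commands": [{"dx": 0, "dy": 0, "dz": -0.04, "twist": 0, "grip": -1}, {"dx": 0, "dy": 0, "dz": -0.04, "twist": 0, "grip": -1}, {"dx": 0, "dy": 0, "dz": -0.03, "twist": 0, "grip": -1}, {"dx": 0, "dy": 0, "dz": 0, "twist": 0, "grip": -1}, {"dx": 0, "dy": 0, "dz": 0, "twist": 0, "grip": -1}]}}

```text
time_s: 9.35
eef_pos: [0.3992, -0.1016, 0.2558]
tcp_rot: [3.137, -0.154, 0.004]
wrist_force: [-1.0, -0.7, -1.0]
grip_width: -0.0004
```

```bash
python3 s.py 8; python3 - <<'E'
from h import *
d=r.get_image('wrist'); im=d['image'][:,:,::-1]; np.savez('w8.npz',**d)
cv2.imwrite('pics/wrist8.png',im)
E
```

```text
9.35 [ 0.3992 -0.1016  0.2558] [-1.0153 -0.6571 -1.036 ] rel -81.37035305957393 -18.128407756174767 2.7953514346787616
```

View pics/wrist8.png

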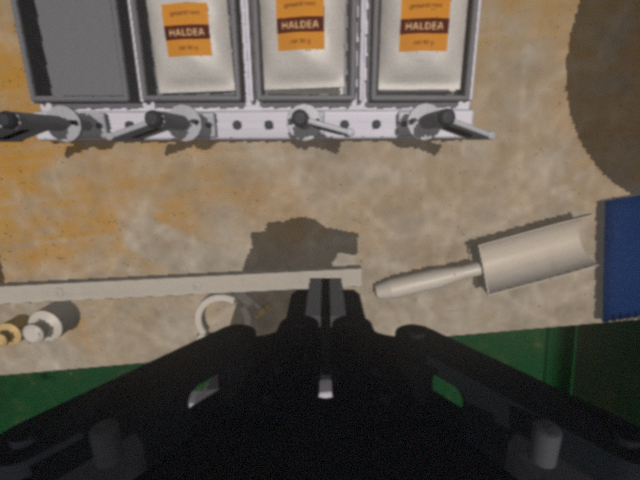

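View pics/s8.png

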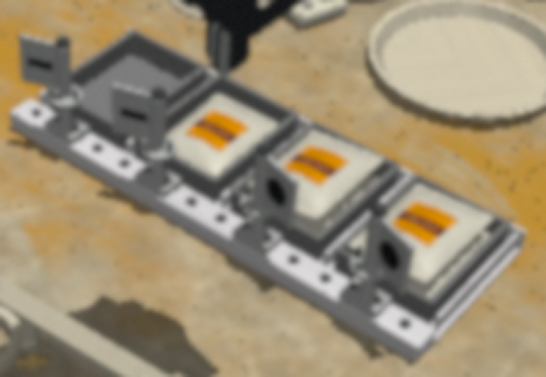

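```bash
python3 - <<'E'
from h import *
d=dict(np.load('w8.npz'));a=d['image'][90:165,:,::-1]
cv2.imwrite('pics/w8b.png',cv2.resize(a[:,280:500],None,fx=3.5,fy=3.5,interpolation=cv2.INTER_CUBIC))
d=r.get_image('top');cv2.imwrite('pics/top8.png',d['image'][:,:,::-1])
E
```

```text
(no output)
```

View pics/w8b.png

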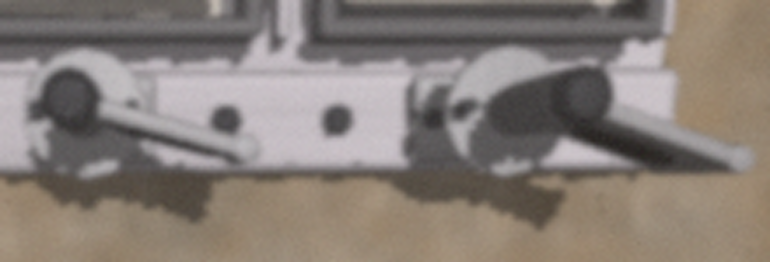

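View pics/top8.png

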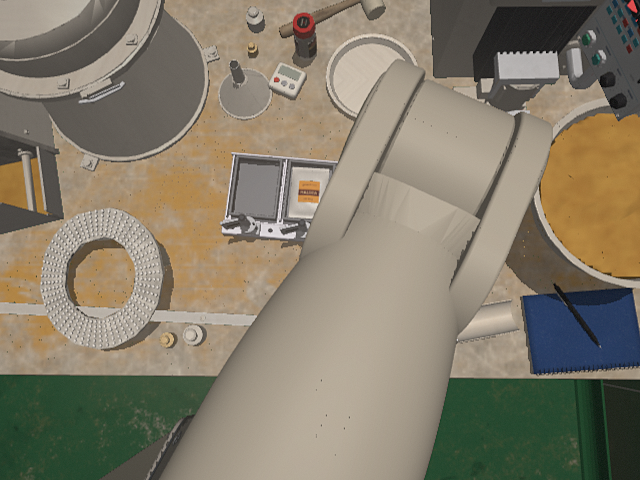

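```bash
python3 - <<'E'
from h import *
d=dict(np.load('w8.npz'))
f=lambda x,y:(280+x/3.5,90+y/3.5)
for p,e in [((70,97),(243,150)),((582,95),(740,158))]:
    a=plane(d,f(*p),.124);b=plane(d,f(*e),.116);v=(b-a)[:2];print((np.degrees(np.arctan2(v[1],v[0]))+5.4-180)%360)
print(r.get_obs()['time_s'],r.get_obs()['wrist_force']); r.close_job()
E
```

```text
73.9071403236386
71.55612171035017
9.5 [-0.23375651  0.07531631 -0.88438071]
the job is handed in; nothing more can be done
```

Only one flag was wrong, the third lane from the left. I pushed its tag round its post with the closed fingertip until it met its stop, and it now shows the disc.

- **Trays:** from left to right they hold no sachets, one, two and two. The label heights measured from two cameras were 30, 47 and 48 mm for the three filled trays. That means discs on lanes 3 and 4 and bars on lanes 1 and 2.
- **Stop contact:** at the end of the push the force rose from about 1 N to 8–10 N and the arm stopped advancing, then I backed off.
- **Last checks:** the lane 3 tag measured about 74° (the stop is at 75°). In the last pictures lanes 1 and 2 show the bar, lanes 3 and 4 the disc, and the robot is clear of the rack.
- **Other tags:** I did not touch the other three tags. Lane 2 measured about 72° before the push and lane 4 about 71–72°, a few degrees short of 75°. I took that as picture error of about 3°. I did not measure the angle of lane 1 up close.
- **Other things on the bench:** the sachets, scoop and weights look unmoved. I handed the job in at 9.5 s.

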